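# Tip the cover over the dry-block heater and clamp it

### The job

Close the dry-block heater on the bench by pushing only, with nothing pinched or lifted: tip the cover that leans on the two posts over onto the heater's deck, and push it along the deck until it rests squarely against the stop bar at the far end. Then flip the clamp lever over onto the cover until it is fully down. Leave the things standing around the heater where they are.

Things in the scene. Friction and masses are not known exactly. Their poses are not given: they have to be found in the camera images.
- heater: Low white box with a steel deck, fixed to the bench, 230 (x) x 250 (y) mm, deck top 45 mm above the bench. Origin: centre of its underside; x runs from the posts to the stop bar, y towards the clamp lever. Heater x, y, z below are mm in this frame. In the deck a recessed aluminium block with bores: x -20..70, y -65..65. Side rails 5 mm high, inner faces at y -93 and 93, x -45..95.
- posts (a point): Midway between the tops of the two upright rest posts (10 mm diameter, 75 mm tall on the deck, 120 mm apart, at heater x -105, y -60 and 60) at the end near the robot. Between them the way is free.
- stop_bar (a point): Middle of the stop bar's upper inner edge, heater x 85, z 61: a bar 16 mm high and 200 mm long across the deck's far end.
- cover_home (a point): Where the cover's origin lies when the cover is home: on the deck, heater x 25, y 0, z 45; its far edge then touches the stop bar and its near edge is at heater x -35.
- cover: Loose cover, 0.26-0.47 kg, a slab 120 (x) x 170 (y) x 18 mm (z), black below, steel above, black mushroom knob (28 mm tall, 28 across) mid steel face. Origin: centre of the black underside; z out through the knob. At first it stands on a long edge (its x up), knob towards the robot, leaning back 15 deg on the posts: steel face's lower edge at heater x -80, its top at x -111; top edge at z 161.
- cover_low (a point): Middle of the cover's underside edge (cover x -60, z 0) that is the lower one at first and the near one once it lies flat. Tipped over slowly the cover pivots on this edge without slipping, and lands about 25 mm short of the stop bar, this edge near heater x -60. It then slides with plain friction (up to 5 N) when pushed at this edge.
- cover_high (a point): Middle of the cover's underside edge (cover x +60, z 0) that is the upper one at first and the far one, towards the stop bar, once it lies flat. A push on the steel face near this edge, above the knob, at mid-width and some 140 mm above the bench, tips the cover; it falls by itself once 9 degrees past upright.
- clamp (a joint): Clamp lever angle (rad): 0 = open, leaning 20 deg outwards (heater +y); 0.35 = upright; 1.92 = fully down, level, pointing to heater -y across the home cover, just on its top. Starts between 0 and 0.3. Steel bar 10 mm thick, with a black round grip 18 mm across over its last 24 mm; end 71 mm from the pivot. It stays where it is left; about 1 N at the grip moves it.
- clamp_pivot (a point): Pivot of the clamp lever, on the heater at x 25, y 112, z 75; axis along the heater's x.
- clamp_tip (a point): End of the clamp lever's black grip, on the lever's centre line, 71 mm from the pivot. With the lever fully down it lies at heater x 25, y 41, z 75.
- cap_a: Bystander: black plastic port cap lying flat, 70 mm across, 25 mm high, beside the heater on its -y side; origin at the centre of its underside. Leave alone.
- cap_b: Bystander: a second such cap, 70 mm across, 25 mm high. Leave alone.
- bung: Bystander: cork bung standing on its narrow end, 46 mm across, 30 mm high, on the heater's +y side near its posts; origin at the centre of its underside. Leave alone.
- beaker: Bystander: glass beaker, 64 mm across, 85 mm high, beyond the heater's far end; origin at the centre of its underside. Leave alone.
- thermometer: Bystander: glass thermometer standing in a dark rubber foot, foot 56 mm across, 180 mm high in all, beyond the heater's far end; origin at the centre of its underside. Leave alone.
- tweezers: Bystander: steel tweezers lying on the bench, 126 mm long, at the robot's right; origin at the middle. Leave alone.

How it is judged:
On the way, in this order (a step that is already met when the one before it is completed fails the run):
1. the cover lies flat, knob up, squarely against the stop bar (angle between cover's own z axis and vertical below 0.06 rad and x of cover_high in the frame of heater above 0.079 m and y of cover in the frame of heater between -0.012 and 0.012 m and z of cover in the frame of heater between 0.041 and 0.049 m and angle between the x axis of cover and the x axis of heater, either way round below 0.08 rad and linear speed of cover below 0.02 m/s), for 0.2 s.
2. the clamp lever is flipped fully down onto the cover (all of step 1 and value of joint clamp above 1.82 rad), for 0.2 s.
At the end, for the whole second after the job is handed in: The cover lies flat on the deck, knob up, at rest, its far edge within 6 mm of the stop bar, within 12 mm of the middle sideways and square within 0.08 rad; the clamp lever is down, within 0.1 rad of its end; the robot touches nothing (all of step 2 and velocity of joint clamp between -0.05 and 0.05 rad/s).
It fails at once if the cover is lifted: its lower edge rises more than 35 mm above the deck, or its upper edge more than 20 mm above where it is when upright (height (world z) of cover_low above 0.08 m or height (world z) of cover_high above 0.185 m).
It fails at once if the cover falls off the heater's deck (height (world z) of cover_low below 0.03 m).
It fails at once if the clamp is shut before the cover lies home (value of joint clamp above 1.82 rad and not (x of cover_high in the frame of heater above 0.07 m)).
It fails at once if a bystander is moved more than 30 mm (distance of any of cap_a, cap_b, bung, beaker, thermometer, tweezers from where it was at the start of the episode above 0.03 m).
It fails at once if the thermometer or the beaker is tipped over (angle between any of thermometer, beaker's own z axis and vertical above 0.5 rad).
It also fails if it takes over 54 s, if anything falls off the work surface, if the arm or the gripper's body presses on something with over 40 N, if the wrist force passes 120 N, or if a joint passes its speed limit or range.

### The arm

A 6-joint arm with a two-finger parallel gripper is mounted at the origin on the work surface. World frame = base frame: x ahead of the robot, y to its left, z up, the work surface at z = 0. Lengths are in m, angles in rad, forces in N, time in s.
With the tool pointing down it reaches from about 0.375 to 0.975 m from the base axis. Payload 3.8 kg.
Tool frame: the origin (TCP) lies midway between the tips of the shut fingers; the grasp point (between the pads) lies 19 mm behind it; z points along the fingers, y is the line along which they close (so a half turn about z gives the same grasp; the last joint's range is limited). The gripper opens to 85 mm and grips with 20 to 120 N. Pads are 22 mm wide; open, the fingers measure 114 mm over their backs; the gripper's body (76 mm by 85 mm) begins 54 mm behind the grasp point. The pads swing forward as they close: fully open they stand 13 mm farther back than shut.
Start: joints at [1.094, 0.264, 1.604, -0, 1.274, -0.037], TCP at [0.287, 0.611, 0.231] pointing down, gripper open.
Joint ranges: [-2.63, 2.63], [-0.94, 2.18], [0.31, 2.57], [-1.31, 4.45], [0, 2.66], [-2.55, 2.55]. Speed limits (rad/s): [2.57, 2.57, 3.14, 3.14, 3.14, 3.14].

### API

Orientations are given as a rotation vector (axis times angle).
In Python, from workcell import bot gives the robot as it stands.
- The arm moves only by the tool step_arm, never from a script. Its argument "motion" is a list of rows, each a list of 5 numbers: the finger opening in cm, from 0 to 8.54, then the shift along the tool's x, y, z in cm, then the turn about the tool's z in degrees. In form: [[claw, dx, dy, dz, twist], ...]. A call has 1 to 20 rows; each row is the pose to reach, as a shift and turn from the pose commanded when the call began, along the tool's axes at that moment; what a row does not reach only later rows make up. A row lasts 1/10 s, in which the tool goes at most 50 mm and 8.59 degrees, less where a joint would pass 70% of its speed; a pose out of reach is approached as far as the arm can. A call with a gripper value outside its range is refused whole. The fingers move at their own pace and stop on an object; "force" is the grip in N (left out, the last holds). Time passes only in rows, so rows that repeat a pose let the fingers close. It gives the time, the measured TCP pose, the force, the opening and the grip force at its end, in the units of the state.
- bot.read_state(): the state, without advancing time (a new reading comes with each control period).
- bot.read_camera(name): name is "scene" or "top" or "wrist"; returns (picture, depth): 420x560x3 uint8, red, green, blue; 420x560 float32, m along the optical axis (not along the pixel's ray), 0 where there is no reading.
- bot.calibration(name): a dict with "mtx" (3x3 intrinsics, pixels), "origin" and "orientation" of the camera in the world; the wrist camera has in their place "T_tool_cam" (4x4, takes a point from camera to tool coordinates, whose origin is the TCP and whose axes are the flange's). Camera axes: x right, y up, looking along -z (the intrinsics and any distortion apply to the point x, -y, -z); pixel columns grow to the right and rows downward; lengths in m; the calibration is good to about 2 mm. A picture is of the moment at which its call begins: read the wrist's pose just before it. calibration takes no time and is no camera call.
- bot.finish_job(): hands the job in; it is judged then, once.
The state is a dict: "time": time; "q": joint angles; "joint_vel": joint speeds; "joint_torque": joint torques, N m; "tool_pos": TCP position; "tcp_rot": TCP orientation; "wrist_force": force on the tool from outside, world axes, zero at the start; "torque": the same for the moment, N m; "width": opening from 0.0 (shut) to 1.0 (fully open); "grip_force": force on a finger pad.
Only numpy, scipy, OpenCV 4.12 (cv2) and the standard library are available. Lean on these libraries where they do the work, as an engineer would, in place of code of your own. Each camera call takes 0.05 s, during which the arm holds its last target. There are 200 camera calls.

## Working session

There is one attempt and no reset: what is moved stays moved. The work goes in short steps, Python scripts to look and compute and a tool call to move; the robot and the scene stay as the last step left them, time stands still between calls to the robot, and variables do not carry over. Pictures are saved under pics/ and viewed, at most 10 in all, crops included, and the job is handed in when it is done.

Besides the shell and the picture viewer there is one more tool, called after "Emit:" in YAML: its name, and indented under it one key for each argument. step_arm: Moves the arm, as the interface text tells. Its arguments: {"type":"object","properties":{"motion":{"type":"array","items":{"type":"array","items":{"type":"number"}}},"force":{"type":"number"}},"required":["motion"]}

```bash
mkdir -p pics
cat > h.py <<'E'
import numpy as np, cv2
from scipy.spatial.transform import Rotation as R
from workcell import bot
def cloud(name):
    s=bot.read_state(); im,d=bot.read_camera(name); c=bot.calibration(name)
    K=np.array(c["mtx"]); h,w=d.shape
    u,v=np.meshgrid(np.arange(w),np.arange(h))
    P=np.stack([(u-K[0,2])/K[0,0]*d,-(v-K[1,2])/K[1,1]*d,-d],-1)
    if "origin" in c:
        o=np.array(c["orientation"],float)
        M=o if o.shape==(3,3) else R.from_rotvec(o).as_matrix()
        P=P@M.T+np.array(c["origin"])
    else:
        T=np.array(c["T_tool_cam"]); P=P@T[:3,:3].T+T[:3,3]
        P=P@R.from_rotvec(s["tcp_rot"]).as_matrix().T+np.array(s["tool_pos"])
    P[d==0]=np.nan
    return im,d,P
def save(im,f): cv2.imwrite("pics/"+f,im[...,::-1])
E
python3 - <<'E'
from h import *
print(bot.read_state())
a=[]
for n in ["scene","top"]:
    c=bot.calibration(n); print(c)
    im,d,P=cloud(n); save(im,n+".png"); np.save(n+".npy",P); np.save(n+"_im.npy",im)
print({k:v for k,v in bot.calibration("wrist").items()})
E
```

```text
{'time': 0.0, 'q': array([ 1.09409982e+00,  2.64735280e-01,  1.60535440e+00, -2.80123661e-05,
        1.27371699e+00, -3.68921203e-02]), 'joint_vel': array([-0.00018984, -0.00229705, -0.00033199,  0.00069912,  0.00037089,
       -0.00084613]), 'joint_torque': array([-2.57866850e-04, -5.15147460e+01, -3.67297018e+01, -6.53867778e-05,
        1.34335557e-02, -1.14133599e-05]), 'tool_pos': array([0.28706131, 0.61011502, 0.22998467]), 'tcp_rot': array([-0.68515869, -3.06541685,  0.00337383]), 'wrist_force': array([-0.14389959,  1.32641911,  0.52998852]), 'torque': array([ 0.01609864, -0.00705254,  0.03221008]), 'grip_force': 0.0, 'width': 0.999371677223573}
{'mtx': array([[490.48195666,   0.        , 281.51107467],
       [  0.        , 490.48195666, 212.53730819],
       [  0.        ,   0.        ,   1.        ]]), 'origin': array([ 1.07913338, -0.47567826,  1.09113475]), 'orientation': array([0.51542507, 0.23677065, 0.83161649])}
{'mtx': array([[455.4810118 ,   0.        , 282.09838617],
       [  0.        , 455.4810118 , 209.32864535],
       [  0.        ,   0.        ,   1.        ]]), 'origin': array([ 0.4938663 , -0.09534765,  1.14026903]), 'orientation': array([ 0.09071554, -0.08841343, -1.5531793 ])}
{'mtx': array([[369.13246185,   0.        , 287.18257914],
       [  0.        , 369.13246185, 206.28272133],
       [  0.        ,   0.        ,   1.        ]]), 'T_tool_cam': array([[ 9.99336184e-04,  9.62593244e-01,  2.70948791e-01,
         6.84517985e-02],
       [ 9.99999436e-01, -8.64725550e-04, -6.16192627e-04,
        -6.87778194e-04],
       [-3.58846518e-04,  2.70949254e-01, -9.62593566e-01,
        -1.43175222e-01],
       [ 0.00000000e+00,  0.00000000e+00,  0.00000000e+00,
         1.00000000e+00]])}
```

View pics/scene.png

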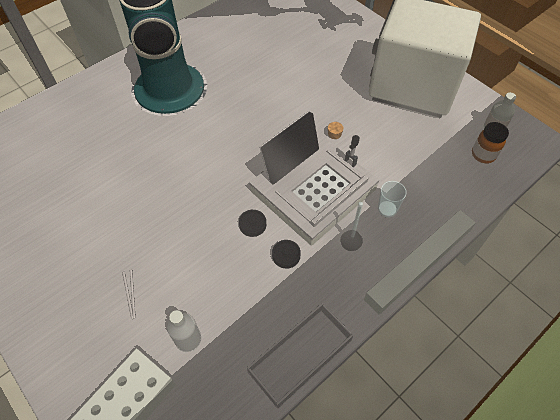

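View pics/top.png

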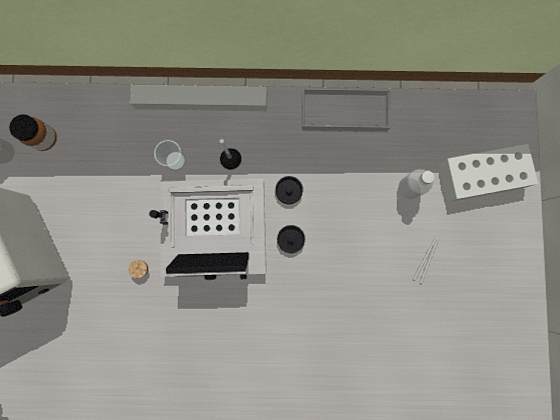

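The scene view shows the heater mid-picture (about 320,185), its cover leaning at (290,145), and the clamp at (352,150). The top view shows the heater at columns 162-266, rows 180-275, with the cover at (207,263) and the clamp at (158,214). Next I'll work out the heater's pose from depth.

Run:
```python
from h import *
P=np.load("top.npy"); 
sub=P[165:290,145:285].reshape(-1,3)
def rect(lo,hi,q=sub):
    m=q[(q[:,2]>lo)&(q[:,2]<hi)]
    r=cv2.minAreaRect((m[:,:2]*1000).astype(np.float32)); return len(m),r,cv2.boxPoints(r).round(0).tolist()
print("deck",rect(.036,.053))
print("bar",rect(.056,.066))
S=np.load("scene.npy"); ss=S[100:250,230:375].reshape(-1,3)
print("deckS",rect(.036,.053,ss))
print("barS",rect(.056,.066,ss))
print("high",rect(.13,.18)); print("highS",rect(.145,.18,ss))
q=P[195:235,145:175].reshape(-1,3); q=q[q[:,2]>.07]; print("clampT",q.round(3)[::4].tolist())
q=S[130:170,338:365].reshape(-1,3); q=q[q[:,2]>.09]; print("clampS",q.round(3)[::4].tolist())
print("table",np.nanmedian(P[300:400,200:400,2]),np.nanmedian(S[330:340,200:240,2]))
```

```text
deck (7452, ((592.205810546875, 92.36708068847656), (270.224609375, 288.8559875488281), 1.130688190460205), [[454.0, 234.0], [460.0, -55.0], [730.0, -49.0], [724.0, 239.0]])
bar (531, ((615.6195068359375, 84.39120483398438), (216.5569305419922, 213.51812744140625), 1.9326831102371216), [[504.0, 187.0], [511.0, -26.0], [727.0, -19.0], [720.0, 195.0]])
deckS (5416, ((607.277587890625, 73.6393814086914), (294.9817199707031, 254.16734313964844), 2.493237018585205), [[454.0, 194.0], [465.0, -60.0], [760.0, -47.0], [749.0, 207.0]])
barS (532, ((629.14111328125, 84.416259765625), (214.07504272460938, 257.5235900878906), 88.14334106445312), [[497.0, -18.0], [754.0, -27.0], [761.0, 187.0], [504.0, 196.0]])
high (1084, ((499.8896484375, 108.87132263183594), (250.30218505859375, 106.86212158203125), 61.812232971191406), [[394.0, 24.0], [488.0, -27.0], [606.0, 194.0], [512.0, 244.0]])
highS (739, ((595.1249389648438, 98.417724609375), (292.96124267578125, 190.446044921875), 11.017118453979492), [[433.0, 164.0], [470.0, -23.0], [757.0, 33.0], [721.0, 220.0]])
clampT [[0.602, 0.195, 0.144], [0.602
[... 862 characters left out ...]
189, 0.081], [0.579, 0.181, 0.076]]
clampS [[0.587, 0.192, 0.144], [0.587, 0.188, 0.144], [0.596, 0.192, 0.148], [0.593, 0.185, 0.146], [0.599, 0.193, 0.147], [0.598, 0.183, 0.148], [0.603, 0.192, 0.146], [0.598, 0.184, 0.144], [0.592, 0.18, 0.138], [0.6, 0.185, 0.142], [0.592, 0.181, 0.133], [0.602, 0.184, 0.14], [0.592, 0.181, 0.13], [0.602, 0.185, 0.136], [0.596, 0.181, 0.129], [0.603, 0.189, 0.13], [0.599, 0.182, 0.127], [0.591, 0.177, 0.12], [0.6, 0.182, 0.124], [0.595, 0.177, 0.12], [0.601, 0.185, 0.119], [0.601, 0.178, 0.121], [0.597, 0.175, 0.115], [0.598, 0.191, 0.104], [0.599, 0.187, 0.103], [0.599, 0.187, 0.1], [0.6, 0.187, 0.096]]
table 0.0006332399895820906 -0.000502967859907999
```

```bash
cat > fit.py <<'E'
from h import *
from scipy.optimize import least_squares
from scipy.ndimage import median_filter
# signed distance model: match z map. Minimise over pose: points at deck level should be inside 230x250 box, bench-level points outside
def outside(p,c):
    a=c[2]; d=(p-c[:2])@np.array([[np.cos(a),-np.sin(a)],[np.sin(a),np.cos(a)]])
    return np.maximum(abs(d[:,0])-.115,abs(d[:,1])-.125)
def fit(P,win):
    q=P[win].reshape(-1,3); q=q[~np.isnan(q).any(1)]
    ins=q[(q[:,2]>.038)&(q[:,2]<.052),:2]; out=q[(q[:,2]<.012),:2]
    f=lambda c: np.r_[np.clip(outside(ins,c),0,.01),np.clip(-outside(out,c),0,.01)]*1000
    best=min((least_squares(f,[.61+dx,.08+dy,a],x_scale=[.01,.01,.05],diff_step=1e-3) for dx in(-.015,0.,.015) for dy in(-.015,0.,.015) for a in(-.02,.03,.06)),key=lambda r:r.cost)
    return best.x,best.cost,len(ins),len(out)
if __name__=="__main__":
    for n,w in (("top",np.s_[160:300,145:290]),("scene",np.s_[100:250,225:380])):
        P=np.load(n+".npy"); c,co,*k=fit(P,w); print(n,c.round(4),co,k)
        M=np.array([[np.cos(c[2]),-np.sin(c[2])],[np.sin(c[2]),np.cos(c[2])]])
        q=P[w].reshape(-1,3); h=np.c_[(q[:,:2]-c[:2])@M,q[:,2]]*1000
        b=h[(h[:,2]>57)&(h[:,2]<64)&(h[:,0]>75)&(h[:,0]<120)&(abs(h[:,1])<115)]
        print("bar x",np.percentile(b[:,0],[3,50,97]),"y",np.percentile(b[:,1],[2,98]))
        t=h[(h[:,2]>150)&(h[:,2]<170)&(h[:,0]<-60)&(h[:,0]>-130)]; print("cover top",np.percentile(t[:,0],[3,50,97]),np.percentile(t[:,1],[2,98]),t[:,2].max())
        t=t[abs(t[:,1])<70]; print(np.polyfit(t[:,1],t[:,0],1))
        t=h[(h[:,2]>123)&(h[:,1]>75)&(h[:,0]>0)&(h[:,0]<50)]; print("grip",t.min(0),t.max(0),np.median(t,0))
E
python3 fit.py
```

```text
top [0.5749 0.0744 0.0458] 1300.3787961583462 [6909, 9422]
bar x [84.66322769 90.36331368 96.40466301] y [-95.87467027  94.50083843]
cover top [-110.38549203 -100.50638306  -90.45621588] [-83.94269495  79.08365623] 169.96594088794504
[-2.07677756e-03 -1.00407218e+02]
grip [ 15.89697093 102.83614017 123.49699484] [ 32.75355413 124.95396741 149.6563434 ] [ 23.80472955 112.27815185 145.59079557]
scene [0.5747 0.0728 0.046 ] 1031.6326591562704 [4854, 12889]
bar x [85.88302276 92.42907361 98.06111525] y [-98.56214444  94.58899695]
cover top [-109.46591927  -94.70917604  -88.63309377] [-86.2242359   77.05730154] 167.85231952667812
[-6.91003205e-04 -9.70729863e+01]
grip [ 17.52445642 103.24057473 123.1212767 ] [ 35.3497032  123.95955157 148.56089272] [ 27.55233481 110.741736   140.07996846]
```

```bash
cat >> h.py <<'E'
H=np.array([.575,.0730]); YAW=.046
def go(hx,hy,z,yawrel=None):
    """shift (cm, tool axes) and twist (deg) to reach heater x,y (mm), z (m), tool x along heater -x"""
    s=bot.read_state(); M=R.from_rotvec(s["tcp_rot"]).as_matrix()
    c,n=np.cos(YAW),np.sin(YAW); w=np.r_[H+np.array([[c,-n],[n,c]])@np.array([hx,hy])/1000,z]
    t=M[:,0]; yaw=np.arctan2(t[1],t[0]); d=(YAW+np.pi-yaw+np.pi)%(2*np.pi)-np.pi
    print("t",round(s["time"],2),"pos",s["tool_pos"].round(4),"shift cm",((w-s["tool_pos"])@M*100).round(2),"twist",round(-np.degrees(d),2))
def toH(p):
    c,n=np.cos(YAW),np.sin(YAW); return np.c_[(p[:,:2]-H)@np.array([[c,-n],[n,c]]),p[:,2]]*1000
E
python3 - <<'E'
from h import *
go(-165,-1,.23)
S=np.load("scene.npy"); q=S[0:100,370:480].reshape(-1,3); q=q[q[:,2]>.1]; print(q.min(0),q.max(0))
E
```

```text
t 0.1 pos [0.2871 0.6102 0.23  ] shift cm [-34.38 -44.14   0.09] twist -27.83
[0.36047084 0.41400059 0.10004252] [0.64945687 0.69405068 0.24611212]
```

Emit:
step_arm:
  motion:
    - [5, 0, 0, -5, 0]
    - [5, 0, 0, -9, 0]
    - [5, 0, 0, -11, 0]
    - [5, -3, -4, -11, -3]
    - [5, -6, -8, -11, -6]
    - [5, -9, -12, -11, -9]
    - [5, -12, -16, -11, -12]
    - [5, -15, -20, -11, -15]
    - [5, -18, -24, -11, -18]
    - [5, -21, -28, -11, -21]
    - [5, -24, -32, -11, -24]
    - [5, -27, -36, -11, -27]
    - [5, -31, -40, -11, -27.8]
    - [5, -34.4, -44.1, -9, -27.8]
    - [5, -34.4, -44.1, -5, -27.8]
    - [5, -34.4, -44.1, 0, -27.8]
    - [5, -34.4, -44.1, 0, -27.8]

```text
time: 1.8
tool_pos: [0.4033, 0.0637, 0.222]
tcp_rot: [0.068, -3.122, 0.002]
wrist_force: [-1.8, -0.2, -1.7]
width: 0.587
grip_force: 0.0
```

Run:
```python
from h import *
im,d,P=cloud("wrist"); save(im,"w1.png")
go(-140,-1,.140); print(bot.read_state()["width"],bot.read_state()["wrist_force"])
h=toH(P.reshape(-1,3))
t=h[(h[:,2]>152)&(h[:,2]<170)&(h[:,0]<-60)&(h[:,0]>-130)]; print("cover top",np.percentile(t[:,0],[3,97]),np.percentile(t[:,1],[2,98])); t=t[abs(t[:,1])<70]; print(np.polyfit(t[:,1],t[:,0],1))
b=h[(h[:,2]>57)&(h[:,2]<64)&(h[:,0]>75)&(h[:,0]<110)&(abs(h[:,1])<115)]
if len(b): print("bar",np.percentile(b[:,0],[3,97]),np.percentile(b[:,1],[2,98]),np.polyfit(b[:,1],b[:,0],1))
```

```text
t 1.85 pos [0.4067 0.0645 0.2268] shift cm [-2.94 -0.02  8.65] twist -0.09
0.5857056813430163 [1.20833862 0.16929452 0.3333206 ]
cover top [-110.62831089  -94.68223256] [-43.59937524  39.58951526]
[ 3.32734751e-04 -1.03340641e+02]
```

View pics/w1.png

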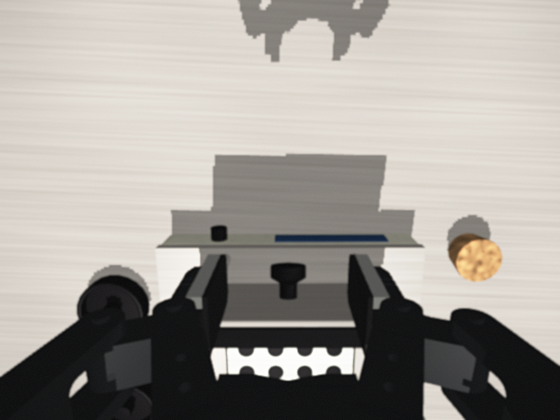

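The wrist view shows the knob at (288,275), centred between the fingers at columns 210 and 368. The lateral alignment is good, so I'll descend and push.

Emit:
step_arm:
  motion:
    - [5, 0, 0, 3, 0]
    - [5, 0, 0, 6, 0]
    - [5, 0, 0, 8.6, 0]
    - [5, -1, 0, 8.6, 0]
    - [5, -2, 0, 8.6, 0]
    - [5, -2.9, 0, 8.6, 0]
    - [5, -3.4, 0, 8.6, 0]
    - [5, -3.8, 0, 8.6, 0]
    - [5, -4.2, 0, 8.6, 0]
    - [5, -4.6, 0, 8.6, 0]
    - [5, -5, 0, 8.6, 0]
    - [5, -5.4, 0, 8.6, 0]
    - [5, -5.8, 0, 8.6, 0]
    - [5, -6.2, 0, 8.6, 0]
    - [5, -6.6, 0, 8.6, 0]
    - [5, -7, 0, 8.6, 0]
    - [5, -7.3, 0, 8.6, 0]
    - [5, -7.6, 0, 8.6, 0]

```text
time: 3.65
tool_pos: [0.487, 0.0687, 0.1452]
tcp_rot: [0.071, -3.14, 0.0]
wrist_force: [-4.0, -0.2, 0.4]
width: 0.59
grip_force: 0.1
```

Run:
```python
from h import *
go(-60,-1,.140); s=bot.read_state(); print(s["wrist_force"]); print(toH(s["tool_pos"][None]))
im,d,P=cloud("scene"); h=toH(P.reshape(-1,3)); t=h[(h[:,0]>-135)&(h[:,0]<-20)&(h[:,1]<-45)&(h[:,1]>-80)&(h[:,2]>60)]
for z in range(70,180,10):
    k=t[abs(t[:,2]-z)<4]
    if len(k): print(z,np.percentile(k[:,0],[5,95]).round(0))
```

```text
t 3.65 pos [0.487  0.0687 0.1452] shift cm [-2.81 -0.08  0.52] twist -0.03
[-3.98082316 -0.21379558  0.39308048]
[[-88.13925489  -0.19934995 145.24045565]]
70 [-103.  -60.]
80 [-105.  -59.]
90 [-62. -60.]
100 [-104.  -59.]
110 [-98. -59.]
120 [-106.  -58.]
130 [-61. -58.]
140 [-61. -58.]
150 [-60. -58.]
160 [-76. -58.]
170 [-71. -61.]
```

Upright now, with the low edge holding at -60. I'll continue slowly past the balance point.

Emit:
step_arm:
  motion:
    - [5, -0.2, 0, 0, 0]
    - [5, -0.4, 0, 0, 0]
    - [5, -0.6, 0, 0, 0]
    - [5, -0.8, 0, 0, 0]
    - [5, -1.0, 0, 0, 0]
    - [5, -1.2, 0, 0, 0]
    - [5, -1.4, 0, 0, 0]
    - [5, -1.6, 0, 0, 0]
    - [5, -1.8, 0, 0, 0]
    - [5, -2.0, 0, 0, 0]
    - [5, -2.2, 0, 0, 0]
    - [5, -2.4, 0, 0, 0]
    - [5, -2.4, 0, 0, 0]
    - [5, -2.4, 0, 0, 0]
    - [5, -2.4, 0, 0, 0]

```text
time: 5.2
tool_pos: [0.5107, 0.0698, 0.1453]
tcp_rot: [0.071, -3.141, -0.0]
wrist_force: [-1.0, -0.6, -0.2]
width: 0.584
grip_force: 0.0
```

```bash
cat >> h.py <<'E'
def cover():
    for n in("top","scene"):
        im,d,P=cloud(n); h=toH(P.reshape(-1,3)); t=h[(h[:,2]>58)&(h[:,2]<68)&(abs(h[:,1])<84)&(h[:,0]>-95)&(h[:,0]<80)]
        k=t[abs(t[:,1])<75]
        e=np.array([(y,np.percentile(g[:,0],1),np.percentile(g[:,0],99)) for y in range(-70,71,10) if len(g:=k[abs(k[:,1]-y)<5])>5])
        print(n,len(t),"near/far",e[:,1:].round(0).tolist())
        t=h[(h[:,2]>58)&(h[:,2]<68)&(h[:,0]>-20)&(h[:,0]<40)&(abs(h[:,1])<100)]; print(" y",np.percentile(t[:,1],[1,99]))
        k=h[(h[:,2]>84)&(h[:,2]<98)&(abs(h[:,1])<25)&(abs(h[:,0])<50)]
        if len(k): print(" knob",np.median(k,0).round(1),len(k))
        save(im,"c_%s.png"%n)
E
python3 - <<'E'
from h import *
go(-84,-1,.20); cover(); print(bot.read_state()["wrist_force"])
E
```

```text
t 5.2 pos [0.5107 0.0698 0.1453] shift cm [ 1.96 -0.08 -5.47] twist -0.03
top 2124 near/far [[-56.0, 60.0], [-58.0, 60.0], [-58.0, 61.0], [-42.0, 61.0], [-49.0, 61.0], [-48.0, 59.0], [-44.0, 59.0], [-22.0, 60.0], [17.0, 60.0], [26.0, 61.0], [29.0, 61.0], [29.0, 61.0], [23.0, 59.0], [23.0, 59.0], [21.0, 60.0]]
 y [-85.51776952  80.25178145]
 knob [ 2.6 -4.7 90.4] 77
scene 2320 near/far [[-57.0, 62.0], [-56.0, 62.0], [-56.0, 62.0], [-56.0, 63.0], [-55.0, 61.0], [-57.0, 61.0], [-57.0, 62.0], [-56.0, 62.0], [-57.0, 62.0], [-57.0, 61.0], [-57.0, 61.0], [-55.0, 62.0], [-56.0, 60.0], [-54.0, 62.0], [-57.0, 62.0]]
 y [-87.44846973  80.26627764]
 knob [ 4.  -4.3 88.6] 81
[-0.40736767  0.41694065 -0.20020348]
```

Emit:
step_arm:
  motion:
    - [5, 0.6, 0, 0, 0]
    - [5, 1.3, 0, 0, 0]
    - [5, 1.9, 0, 0, 0]
    - [5, 1.9, -0.1, 1, 0]
    - [5, 1.9, -0.1, 3, 0]
    - [5, 1.9, -0.1, 5, 0]
    - [5, 1.9, -0.1, 7, 0]
    - [5, 1.9, -0.1, 8.4, 0]
    - [5, 1.9, -0.1, 9.4, 0]
    - [5, 1.9, -0.1, 9.4, 0]
    - [5, 1.9, -0.1, 9.4, 0]

```text
time: 6.4
tool_pos: [0.4922, 0.068, 0.0515]
tcp_rot: [-0.071, 3.141, -0.0]
wrist_force: [1.6, 0.1, 0.5]
width: 0.582
grip_force: 0.0
```

Run:
```python
from h import *
go(-48,-2,.051); print(bot.read_state()["wrist_force"])
im,d,P=cloud("scene"); save(cv2.resize(im[100:250,220:400],None,fx=4,fy=4),"s2.png")
```

```text
t 6.4 pos [0.4922 0.068  0.0515] shift cm [-3.5  -0.08  0.05] twist -0.03
[1.56112644 0.11727422 0.52635833]
```

View pics/s2.png

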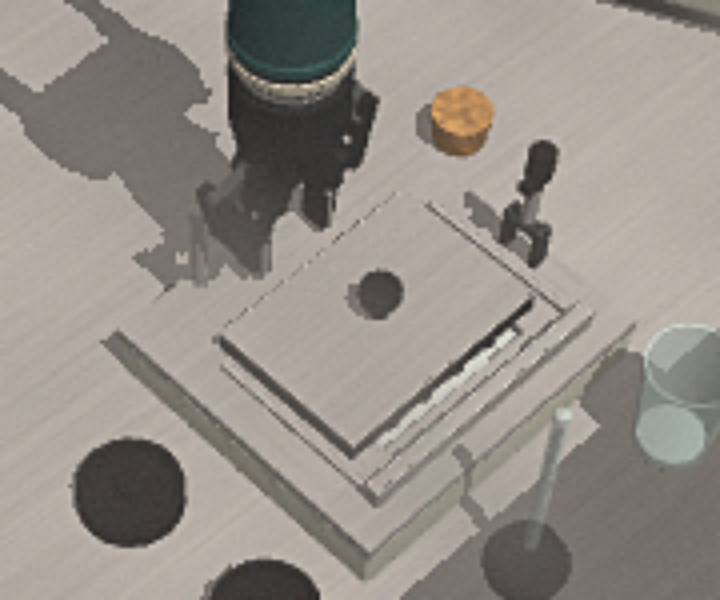

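The crop shows the cover lying flat with its knob at (380,293), about 25 mm short of the stop bar. The fingers are behind it at (250,260), between the posts. Next I'll push it along the deck.

Emit:
step_arm:
  motion:
    - [5, -0.4, 0, 0, 0]
    - [5, -0.8, 0, 0, 0]
    - [5, -1.2, 0, 0, 0]
    - [5, -1.5, 0, 0, 0]
    - [5, -1.8, 0, 0, 0]
    - [5, -2.1, 0, 0, 0]
    - [5, -2.4, 0, 0, 0]
    - [5, -2.7, 0, 0, 0]
    - [5, -3.0, 0, 0, 0]
    - [5, -3.2, 0, 0, 0]
    - [5, -3.4, 0, 0, 0]
    - [5, -3.4, 0, 0, 0]

```text
time: 7.65
tool_pos: [0.5263, 0.0695, 0.0513]
tcp_rot: [-0.071, 3.14, -0.0]
wrist_force: [-0.1, 0.3, 0.0]
width: 0.587
grip_force: 0.2
```

Run:
```python
from h import *
go(-45,-2,.051); print(bot.read_state()["wrist_force"]); cover()
```

```text
t 7.65 pos [0.5263 0.0695 0.0513] shift cm [-0.38 -0.07  0.03] twist -0.04
[-0.1191109   0.32609806  0.04961116]
top 2133 near/far [[-37.0, 79.0], [-35.0, 80.0], [-30.0, 78.0], [-35.0, 78.0], [-32.0, 78.0], [0.0, 78.0], [21.0, 79.0], [38.0, 79.0], [36.0, 80.0], [31.0, 80.0], [31.0, 80.0], [30.0, 78.0], [30.0, 79.0], [30.0, 79.0], [29.0, 79.0]]
 y [-85.71440854  79.64537796]
 knob [ 29.2 -11.5  89.9] 6
scene 2307 near/far [[-36.0, 79.0], [-35.0, 78.0], [-36.0, 78.0], [-54.0, 78.0], [-41.0, 79.0], [-36.0, 79.0], [-34.0, 78.0], [-37.0, 79.0], [-38.0, 79.0], [-56.0, 79.0], [-39.0, 78.0], [-36.0, 78.0], [-37.0, 78.0], [-35.0, 79.0], [-36.0, 77.0]]
 y [-88.15123546  80.76968669]
 knob [22.2 -3.5 88.7] 90
```

Emit:
step_arm:
  motion:
    - [5, -0.1, 0, 0, 0]
    - [5, -0.2, 0, 0, 0]
    - [5, -0.3, 0, 0, 0]
    - [5, -0.4, 0, 0, 0]
    - [5, -0.4, 0, 0, 0]

```text
time: 8.25
tool_pos: [0.5295, 0.0696, 0.0512]
tcp_rot: [0.071, -3.14, 0.0]
wrist_force: [-4.2, -0.0, 2.7]
width: 0.588
grip_force: 1.7
```

Emit:
step_arm:
  motion:
    - [5, -0.1, 0, 0, 0]
    - [5, -0.2, 0, 0, 0]
    - [5, -0.2, 0, 0, 0]

```text
time: 8.55
tool_pos: [0.5295, 0.0696, 0.0508]
tcp_rot: [0.071, -3.136, 0.0]
wrist_force: [-7.8, -0.0, 5.4]
width: 0.584
grip_force: 4.1
```

The force rises while the TCP stays still, so the cover is against the bar. I'll retreat, rise and check.

Emit:
step_arm:
  motion:
    - [5, 0.3, 0, 0, 0]
    - [5, 1.0, 0, 0, 0]
    - [5, 2.0, 0, 0, 0]
    - [5, 2.4, 0, -2, 0]
    - [5, 2.4, 0, -6, 0]
    - [2, 2.4, 0, -10, 0]
    - [0, 2.4, 0, -14, 0]
    - [0, 2.4, 0, -16, 0]
    - [0, 2.4, 0, -16, 0]
    - [0, 2.4, 0, -16, 0]

```text
time: 9.55
tool_pos: [0.5075, 0.0686, 0.2112]
tcp_rot: [-0.071, 3.14, 0.0]
wrist_force: [-1.0, 0.0, -0.6]
width: -0.002
grip_force: 0.0
```

```bash
sed -i 's/h\[:,0\]<80)\]/h[:,0]<88)]/' h.py
python3 - <<'E'
from h import *
cover(); go(25,165,.21); print(bot.read_state()["wrist_force"])
im,d,P=cloud("scene"); h=toH(P.reshape(-1,3)); t=h[(h[:,2]>123)&(h[:,2]<155)&(h[:,1]>75)&(h[:,0]>0)&(h[:,0]<50)&(h[:,1]<150)]; print("grip",t.min(0),t.max(0))
save(cv2.resize(im[100:250,220:400],None,fx=4,fy=4),"s3.png")
E
```

```text
top 2711 near/far [[-35.0, 87.0], [-35.0, 87.0], [-35.0, 87.0], [-34.0, 87.0], [-34.0, 86.0], [-34.0, 87.0], [-33.0, 86.0], [-33.0, 87.0], [-35.0, 87.0], [-3.0, 87.0], [13.0, 87.0], [32.0, 88.0], [37.0, 86.0], [37.0, 86.0], [31.0, 87.0]]
 y [-85.77762935  77.71875139]
 knob [23.9 -2.1 89.8] 117
scene 2404 near/far [[-33.0, 87.0], [-33.0, 84.0], [-34.0, 86.0], [-32.0, 86.0], [-33.0, 87.0], [-33.0, 87.0], [-33.0, 86.0], [-33.0, 86.0], [-32.0, 86.0], [-33.0, 87.0], [-32.0, 85.0], [-33.0, 85.0], [-33.0, 87.0], [-34.0, 87.0], [-33.0, 85.0]]
 y [-87.55414841  80.33466087]
 knob [26.5 -3.6 88.5] 85
t 9.65 pos [0.5064 0.0686 0.2093] shift cm [-9.37 16.63 -0.1 ] twist -0.03
[ 0.70216164  0.22474634 -1.17780386]
grip [ 17.02105445 102.01208276 124.59045724] [ 35.03899383 124.63818253 148.31052251]
```

View pics/s3.png

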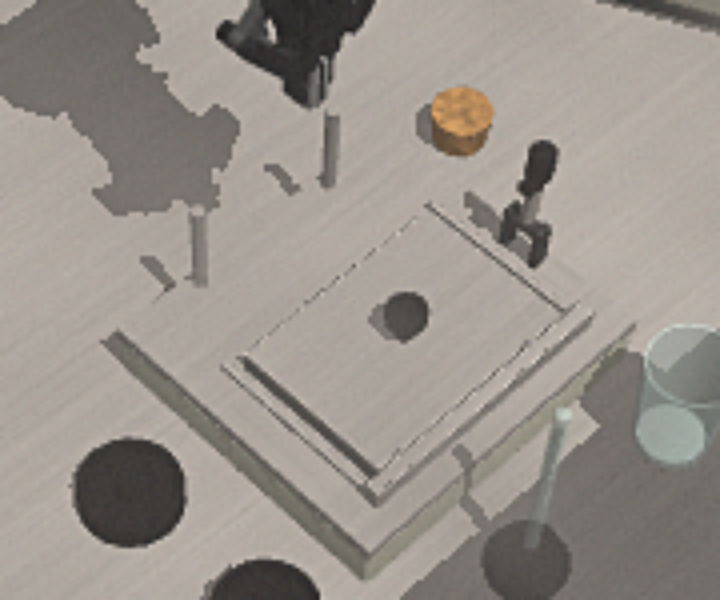

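The cover is home and square against the bar (seam at (480,400)), and the clamp is upright at (540,165). Next I'll move the shut fingers to the outer side of the clamp.

Emit:
step_arm:
  motion:
    - [0, -2, 3.6, 0, 0]
    - [0, -4, 7.2, 0, 0]
    - [0, -6, 10.8, 0, 0]
    - [0, -8, 14.4, 0, 0]
    - [0, -9.4, 16.6, 0, 0]
    - [0, -9.4, 16.6, 2, 0]
    - [0, -9.4, 16.6, 5, 0]
    - [0, -9.4, 16.6, 8, 0]
    - [0, -9.4, 16.6, 8, 0]
    - [0, -9.4, 16.6, 8, 0]

```text
time: 10.7
tool_pos: [0.5928, 0.2383, 0.1293]
tcp_rot: [0.071, -3.137, 0.002]
wrist_force: [0.7, 0.5, -0.1]
width: 0.0
grip_force: 0.0
```

Run:
```python
from h import *
go(25,138,.130)
for y,z in((120,130),(105,127),(90,120),(76,110),(65,98),(58,84)): go(25,y,z/1000)
```

```text
t 10.7 pos [0.5928 0.2383 0.1293] shift cm [ 0.04 -2.63 -0.06] twist -0.04
t 10.7 pos [0.5928 0.2383 0.1293] shift cm [ 0.04 -4.43 -0.06] twist -0.04
t 10.7 pos [0.5928 0.2383 0.1293] shift cm [ 0.04 -5.93  0.24] twist -0.04
t 10.7 pos [0.5928 0.2383 0.1293] shift cm [ 0.03 -7.43  0.94] twist -0.04
t 10.7 pos [0.5928 0.2383 0.1293] shift cm [ 0.03 -8.83  1.94] twist -0.04
t 10.7 pos [0.5928 0.2383 0.1293] shift cm [ 0.02 -9.93  3.14] twist -0.04
t 10.7 pos [0.5928 0.2383 0.1293] shift cm [  0.02 -10.62   4.55] twist -0.04
```

Emit:
step_arm:
  motion:
    - [0, 0, -1.3, 0, 0]
    - [0, 0, -2.6, 0, 0]
    - [0, 0, -3.5, 0, 0]
    - [0, 0, -4.4, 0, 0]
    - [0, 0, -5.2, 0.1, 0]
    - [0, 0, -5.9, 0.25, 0]
    - [0, 0, -6.7, 0.5, 0]
    - [0, 0, -7.4, 0.9, 0]
    - [0, 0, -8.1, 1.4, 0]
    - [0, 0, -8.8, 1.9, 0]
    - [0, 0, -9.4, 2.5, 0]
    - [0, 0, -9.9, 3.1, 0]
    - [0, 0, -10.3, 3.7, 0]
    - [0, 0, -10.6, 4.2, 0]
    - [0, 0, -10.6, 4.5, 0]
    - [0, 0, -10.6, 4.6, 0]
    - [0, 0, -10.6, 4.6, 0]

```text
time: 12.4
tool_pos: [0.5989, 0.133, 0.0851]
tcp_rot: [0.072, -3.14, 0.0]
wrist_force: [0.1, -1.0, 0.3]
width: -0.001
grip_force: 0.0
```

Run:
```python
from h import *
go(25,58,.084); print(bot.read_state()["wrist_force"])
im,d,P=cloud("scene"); save(cv2.resize(im[100:250,220:400],None,fx=4,fy=4),"s4.png")
```

```text
t 12.4 pos [0.5989 0.133  0.0851] shift cm [ 0.16 -0.08  0.11] twist -0.03
[ 0.11833711 -0.99374611  0.30287638]
```

View pics/s4.png

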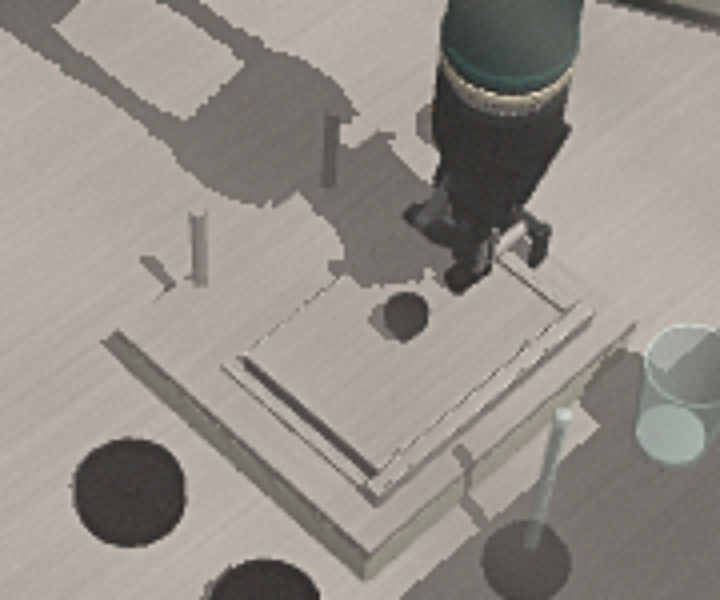

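The lever is nearly level under the fingers at (460,280). I'll press gently until it reaches its end.

Emit:
step_arm:
  motion:
    - [0, 0, 0, 0.1, 0]
    - [0, 0, 0, 0.2, 0]
    - [0, 0, 0, 0.3, 0]
    - [0, 0, 0, 0.3, 0]

```text
time: 12.85
tool_pos: [0.5994, 0.133, 0.0837]
tcp_rot: [-0.072, 3.14, 0.0]
wrist_force: [-3.0, -0.7, 6.5]
width: -0.002
grip_force: 3.5
```

Emit:
step_arm:
  motion:
    - [0, 0, 0, -0.5, 0]
    - [0, 0, 0, -2, 0]
    - [0, 0, 0, -5, 0]
    - [0, 2, 0, -9, 0]
    - [0, 5, 0, -13, 0]
    - [0, 9, 0, -14, 0]
    - [0, 13, 0, -14, 0]
    - [0, 16, 0, -14, 0]
    - [0, 16, 0, -14, 0]
    - [0, 16, 0, -14, 0]

```text
time: 13.85
tool_pos: [0.4394, 0.1258, 0.2235]
tcp_rot: [-0.072, 3.138, 0.001]
wrist_force: [-0.0, -0.1, -0.8]
width: 0.001
grip_force: 0.0
```

Run:
```python
from h import *
cover()
im,d,P=cloud("top"); h=toH(P.reshape(-1,3)); t=h[(h[:,2]>73)&(h[:,1]>30)&(h[:,1]<100)&(h[:,0]>5)&(h[:,0]<45)]
print(t[t[:,1].argsort()][::4].round(0).tolist()); print(bot.read_state()["joint_vel"].round(3))
```

```text
top 3335 near/far [[-35.0, 87.0], [-35.0, 87.0], [-34.0, 88.0], [-34.0, 88.0], [-34.0, 86.0], [-34.0, 86.0], [-33.0, 86.0], [-34.0, 86.0], [-35.0, 87.0], [-35.0, 87.0], [-35.0, 87.0], [-34.0, 86.0], [-34.0, 86.0], [-34.0, 86.0], [-34.0, 86.0]]
 y [-85.43736277  82.197153  ]
 knob [24.  -2.  90.1] 116
scene 2308 near/far [[-33.0, 87.0], [-34.0, 85.0], [-33.0, 85.0], [-32.0, 87.0], [-33.0, 87.0], [-33.0, 85.0], [-33.0, 85.0], [-33.0, 86.0], [-33.0, 85.0], [-33.0, 86.0], [-31.0, 88.0], [-34.0, 87.0], [-33.0, 83.0], [-34.0, 87.0], [-33.0, 86.0]]
 y [-88.12942745  79.22459453]
 knob [26.1 -4.3 88.6] 88
[[19.0, 42.0, 77.0], [26.0, 43.0, 83.0], [24.0, 44.0, 81.0], [27.0, 44.0, 88.0], [19.0, 45.0, 83.0], [28.0, 47.0, 85.0], [31.0, 48.0, 82.0], [26.0, 49.0, 86.0], [31.0, 50.0, 82.0], [30.0, 52.0, 87.0], [17.0, 52.0, 83.0], [28.0, 54.0, 88.0], [26.0, 55.0, 83.0], [26.0, 57.0, 82.0], [17.0, 58.0, 77.0], [24.0, 59.0, 83.0], [24.0, 61.0, 86.0], [31.0, 62.0, 83.0], [26.0, 64.0, 83.0], [19.0, 65.0, 81.0], [22.0, 67.0, 79.0], [27.0, 69.0, 80.0], [24.0, 71.0, 82.0], [30.0, 73.0, 76.0], [29.0, 74.0, 79.0], [20.0, 77.0, 78.0], [25.0, 79.0, 80.0], [22.0, 81.0, 80.0], [20.0, 84.0, 76.0], [23.0, 86.0, 77.0], [21.0, 89.0, 75.0], [25.0, 91.0, 78.0], [21.0, 93.0, 78.0], [23.0, 95.0, 79.0], [21.0, 98.0, 76.0], [21.0, 100.0, 80.0]]
[-0.001  0.012 -0.001  0.003  0.002  0.   ]
```

```bash
python3 -c "
from workcell import bot
print(bot.finish_job())"
```

```text
the job is handed in; nothing more can be done
None
```

The cover was tipped over and pushed home squarely against the stop bar, and the clamp lever is fully down. I touched no bystander and handed the job in about 14 s into the run; no verdict came back.

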